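# Tip the sample tubes out of the lidded tipping box

## Task

Swing the clear lid of the blue sample box fully back past its detent so that it stays open by itself. Only then tip the box right over to its stop (it has a side bar for pushing), so that all three sample tubes roll out into the yellow tray. Leave the box tipped with the lid back, and do not disturb the jars and bottle around it.

Things in the scene. Friction and masses are not known exactly. Their poses are not given: they have to be found in the camera images.
- stand: Grey fixed tipping stand carrying the blue box: 12 mm base plate 150 x 150 mm, rear post, two side brackets. Origin: on the bench, under the middle of the upright box. Its -x axis is the pouring side (towards the tray), +x the rear (lid hinge side), y runs along the pivot. Its yaw differs from run to run.
- box (a joint): Tipping angle of the blue box (rad): 0 upright, grows as it rolls over its front lower edge towards the tray, 1.9 = stop. Damped pivot. With the lid back it balances near 1.0; beyond, it goes over by itself, slowly, and stays; let go earlier it falls back upright. Box: 104 mm front to rear, 110 along the pivot, 72 high, walls 5, 0.45 kg; upright, its underside is 78 mm above the bench.
- pivot (a point): Middle of the box's tipping axis (along the stand's y): on the box's front lower edge, 78 mm above the bench, 52 mm from the stand's origin towards -x. Fixed in place.
- push_bar (a point): Point on the tipping bar, a round 15 mm bar with a red end, sticking out 75 mm from the box wall on the stand's -y side (nearer the robot). The point is on its axis, 50 mm out from the wall; box upright: 42 mm to the rear of the pivot axis, 60 mm above it, 138 mm above the bench. It moves with the box. Pushing it level towards the tray side takes about 7 to 9 N at first.
- lid (a joint): Lid angle relative to the box (rad): 0 shut, grows as the free front edge swings up and to the rear, 2.1 = stop, fully back. Over-centre detent at 1.7: below it a spring and the lid's weight (0.1 kg) pull it shut if let go; beyond it the spring pulls it to the 2.1 stop and holds it there, also while the box is tipped. Opening takes about 1 to 5 N at the orange bar.
- lid_hinge (a point): The clear lid plate is 104 x 106 x 5 mm. Middle of the lid's hinge axis (parallel to the stand's y), on the rear upper edge of the box: 104 mm to the rear of the pivot and 72.5 mm above it when upright.
- lid_bar (a point): Middle of the orange bar of the lid's loop handle: 10 mm thick, 82 mm long, parallel to the hinge, 142 mm from the hinge axis, 3 mm above the lid's underside, with a 33 mm gap to the box wall. Lid shut: 90 mm from the stand's origin towards -x, 153 mm above the bench. Pinched from above it turns between the fingers, so a vertical tool can carry it round the hinge; it rises to about 293 mm.
- tray: Yellow steel tray, 170 mm (its x) by 190 mm (its y), 35 mm high, walls 4 mm, 1.2 kg, fixed on the bench on the pouring side of the stand, just in front of it and parallel to it. Origin: middle of its underside.
- tube0: Capped plastic sample tube, white with a red cap, 24 mm thick, 84 mm long, about 30 g, lying loose in the box parallel to the pivot. Origin: its middle, its y axis along its length.
- tube1: Capped plastic sample tube, white with a red cap, 24 mm thick, 84 mm long, about 30 g, lying loose in the box parallel to the pivot. Origin: its middle, its y axis along its length.
- tube2: Capped plastic sample tube, white with a red cap, 24 mm thick, 84 mm long, about 30 g, lying loose in the box parallel to the pivot. Origin: its middle, its y axis along its length.
- jar_white: Bystander: white reagent jar with black cap, 68 mm wide, 115 mm high, standing. Origin: middle of its underside.
- jar_blue: Bystander: white reagent jar with blue cap, 68 mm wide, 115 mm high, standing. Origin: middle of its underside.
- flask_amber: Bystander: amber glass bottle with black cap, 64 mm wide, 130 mm high, standing. Origin: middle of its underside.

How it is judged:
By the outcome, as a careful person would: the job done as asked, in the order asked, and still so for the second after the job is handed in, with the robot touching nothing.
It also fails if it takes over 61 s, if anything falls off the work surface, if the arm or the gripper's body presses on something with over 40 N, if the wrist force passes 120 N, or if a joint passes its speed limit or range.

## Robot

A 6-joint arm with a two-finger parallel gripper is mounted at the origin on the work surface. World frame = base frame: x ahead of the robot, y to its left, z up, the work surface at z = 0. Lengths are in m, angles in rad, forces in N, time in s.
With the tool pointing down it reaches from about 0.425 to 0.95 m from the base axis. Payload 3.5 kg.
Tool frame: the origin (TCP) lies midway between the tips of the shut fingers; the grasp point (between the pads) lies ctrl.hold_point_z behind it (ctrl.hold_point_z is the distance from the TCP to the grasp point, in m); z points along the fingers, x is the direction in which the jaws open and shut, and the axes are right-handed (so a half turn about z gives the same grasp; the last joint's range is limited). The gripper opens to 85 mm and grips with 20 to 120 N. Pads are 22 mm wide; open, the fingers measure 114 mm over their backs; the gripper's body (76 mm by 85 mm) begins 54 mm behind the grasp point. The pads swing forward as they close: fully open they stand 13 mm farther back than shut.
Start: joints at [-1.377, 0.286, 1.577, -0, 1.279, -0.15], TCP at [0.228, -0.635, 0.201] pointing down, gripper open.
Joint ranges: [-2.77, 2.77], [-0.9, 2.22], [0.21, 2.48], [-1.53, 4.67], [0.24, 2.81], [-2.84, 2.84]. Speed limits (rad/s): [2.79, 2.79, 3.14, 3.14, 3.14, 3.14].

## Interface

Orientations are given as a unit quaternion [x, y, z, w].
In Python, from plant import ctrl gives the robot as it stands.
- The arm moves only by the tool step_arm, never from a script. Its arguments are lists of equal length, an entry for each row: "gripper": the gripper's target within -1 to 1 (shut at 1, half-way at 0, fully open at -1); "linear": the shift along the tool's x, y, z in m, a list of three; "delta_rot": the turn, a rotation vector about the tool's x, y, z in degrees, a list of three. A call has 1 to 20 rows; each row is the pose to reach, as a shift and turn from the pose commanded when the call began, along the tool's axes at that moment; what a row does not reach only later rows make up. A row lasts 1/8 s, in which the tool goes at most 62.5 mm and 10.7 degrees, less where a joint would pass 70% of its speed; a pose out of reach is approached as far as the arm can. A call with a gripper value outside its range is refused whole. The fingers move at their own pace and stop on an object; "grip_force" is the grip in N (left out, the last holds). Time passes only in rows, so rows that repeat a pose let the fingers close. It gives the time, the measured TCP pose, the force and the opening at its end, in the units of the state.
- ctrl.get_state(): the state, without advancing time (a new reading comes with each control period).
- ctrl.read_camera(name): name is "scene" or "top" or "wrist"; returns a dict with "frame" (480x640x3 uint8, red, green, blue), "fx", "fy", "cx", "cy" (pixels), "view" (4x4, takes a point from world to camera coordinates). Camera axes: x right, y down, z forward; pixel columns grow to the right and rows downward; lengths in m; the calibration is good to about 2 mm. A picture is of the moment at which its call begins. There is no depth.
- ctrl.sign_off(): hands the job in, once; it reports no verdict.
The state is a dict: "time": time; "qpos": joint angles; "dq": joint speeds; "joint_efforts": joint torques, N m; "eef_pos": TCP position; "tcp_rot": TCP orientation; "contact_force": force on the tool from outside, world axes, zero at the start; "wrist_torque": the same for the moment, N m; "opening": opening from 0.0 (shut) to 1.0 (fully open).
Only numpy, scipy, OpenCV 4.12 (cv2) and the standard library are available. Lean on these libraries where they do the work, as an engineer would, in place of code of your own. Each camera call takes 0.05 s, during which the arm holds its last target. There are 200 camera calls.

## Working session

There is one attempt and no reset: what is moved stays moved. The work goes in short steps, Python scripts to look and compute and a tool call to move; the robot and the scene stay as the last step left them, time stands still between calls to the robot, and variables do not carry over. Pictures are saved under pics/ and viewed, on a budget of 10 in all, crops included, one or two more only if the job needs it, and the job is handed in when it is done.

Besides the shell and the picture viewer there is one more tool, called after ">>>" as name(argument=value, ...) on one line, values as JSON. step_arm: Moves the arm, as the interface text tells. Its arguments: {"type":"object","properties":{"gripper":{"type":"array"},"linear":{"type":"array"},"delta_rot":{"type":"array"},"grip_force":{"type":"number"}},"required":["gripper","linear","delta_rot"]}

```bash
mkdir -p pics; ls
cat > h.py <<'E'
import numpy as np,cv2
from plant import ctrl
def cam(n,save=None):
    c=ctrl.read_camera(n)
    if save: cv2.imwrite('pics/'+save,cv2.cvtColor(c['frame'],cv2.COLOR_RGB2BGR))
    return c
def ray(c,u,v,z):
    V=np.array(c['view']);R=V[:3,:3];t=V[:3,3]
    o=-R.T@t;d=R.T@np.array([(u-c['cx'])/c['fx'],(v-c['cy'])/c['fy'],1])
    return o+d*(z-o[2])/d[2]
def proj(c,p):
    V=np.array(c['view']);q=V[:3,:3]@np.array(p)+V[:3,3]
    return c['fx']*q[0]/q[2]+c['cx'],c['fy']*q[1]/q[2]+c['cy']
E
python3 - <<'E'
from h import *
a=cam('top','top0.png');b=cam('scene','scene0.png')
for c in(a,b):
    V=np.array(c['view']);print(c['fx'],-V[:3,:3].T@V[:3,3],V[2,:3])
print(ctrl.get_state(),ctrl.hold_point_z)
E
```

```text
pics
504.4372184527869 [ 0.38887783 -0.03177832  1.21691986] [ 0.16738935  0.01567224 -0.98576629]
453.3597934494421 [1.16539833 0.43314298 0.76534525] [-0.60263551 -0.45870816 -0.65300632]
{'time': 0.1, 'qpos': array([-1.37698700e+00,  2.87108292e-01,  1.57804066e+00, -3.67618456e-06,
        1.27859259e+00, -1.49993224e-01]), 'dq': array([ 0.00038864, -0.00207726, -0.00421341,  0.00110221, -0.00025264,
        0.00013921]), 'joint_efforts': array([ 8.29489836e-04, -4.07298446e+01, -2.93699098e+01, -1.63915074e-04,
        3.42351414e-03,  8.61306376e-06]), 'eef_pos': array([ 0.22742471, -0.63483312,  0.20015931]), 'tcp_rot': array([ 8.17639592e-01, -5.75729402e-01, -7.77423757e-04, -7.41649438e-04]), 'contact_force': array([-0.52461414, -0.46487208, -0.35601607]), 'wrist_torque': array([-0.01501936,  0.01512139, -0.02321116]), 'opening': 0.9995958076009188} 0.0187
```

View pics/top0.png

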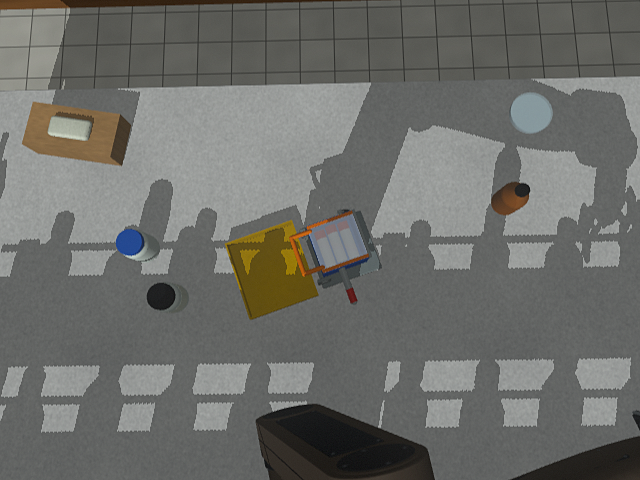

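View pics/scene0.png

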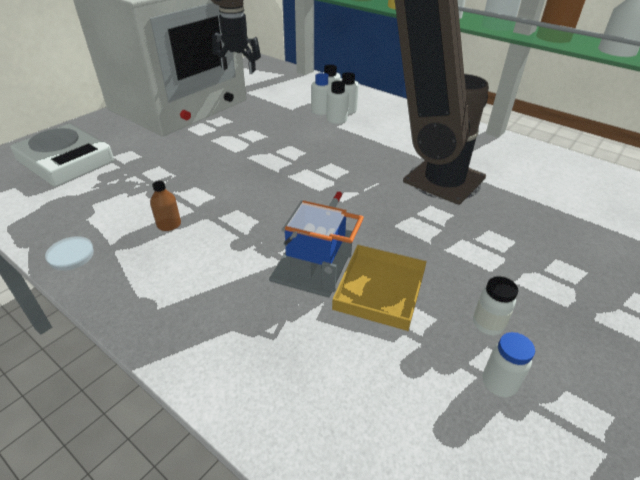

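The top view shows the box at about (338,243), the orange loop handle at its left around (298,255), the red bar end at (352,296), and the tray at (272,270). The jars are at (130,242) and (162,297), and the amber bottle is at (512,197). The scene view agrees. Next I'll measure these positions.

Run:
```python
from h import *
a=cam('top');b=cam('scene')
def masks(c):
    h=cv2.cvtColor(c['frame'],cv2.COLOR_RGB2HSV);H,S,V=cv2.split(h)
    return dict(orange=((H>=7)&(H<=17)&(S>170)&(V>130)),red=(((H<5)|(H>174))&(S>150)&(V>70)),yellow=(H>=19)&(H<=30)&(S>150)&(V>60))
for n,c in(('top',a),('scene',b)):
    for k,m in masks(c).items():
        m=m.astype(np.uint8); m[:, :200]=0; m[:180]=0; m[340:]=0;m[:,460:]=0
        N,L,st,ce=cv2.connectedComponentsWithStats(m)
        for i in range(1,N):
            if st[i,4]>15:
                print(n,k,st[i],ce[i].round(1))
                if k!='red' and st[i,4]>150:
                    pts=cv2.findNonZero((L==i).astype(np.uint8)); r=cv2.minAreaRect(pts);bx=cv2.boxPoints(r)
                    for p in bx: print('   ',p.round(1), ray(c,*p,{'orange':.155,'yellow':.035}[k]).round(3))
                elif k=='red': print('   ',ray(c,*ce[i],.138).round(3))
big=lambda c,x0,y0,s:cv2.resize(c['frame'][y0:y0+120,x0:x0+150],None,fx=2.6*2,fy=2.6*2,interpolation=cv2.INTER_CUBIC)[:600]
im=big(a,250,195,5)
cv2.imwrite('pics/topc.png',cv2.cvtColor(im[:600,:800],cv2.COLOR_RGB2BGR))
```

```text
top orange [289 220  39  57 278] [302.2 244.3]
    [277.2 265.2] [0.51  0.071 0.155]
    [300.7 209. ] [0.631 0.021 0.155]
    [327.4 220.1] [ 0.606 -0.037  0.155]
    [303.9 276.4] [0.486 0.015 0.155]
top red [347 288  10  15  87] [351.3 295.2]
    [ 0.445 -0.085  0.138]
top yellow [ 225  220   93   99 5393] [268.8 270.4]
    [222.8 243.7] [0.578 0.213 0.035]
    [291.4 219.4] [0.634 0.049 0.035]
    [318.2 295.2] [ 0.452 -0.012  0.035]
    [249.5 319.5] [0.399 0.148 0.035]
top yellow [295 238  14  33 138] [301.5 254. ]
scene orange [316 211  45  31 154] [343.9 230.6]
    [316.  235.1] [ 0.603 -0.021  0.155]
    [325.3 205.2] [ 0.508 -0.071  0.155]
    [361.7 216.5] [0.49  0.017 0.155]
    [352.4 246.4] [0.583 0.059 0.155]
scene red [335 192   6   8  28] [337.8 195.2]
    [ 0.439 -0.086  0.138]
scene yellow [ 333  246   92   84 5139] [379.9 286.8]
    [330.9 308.1] [0.657 0.065 0.035]
    [349.5 241. ] [ 0.457 -0.032  0.035]
    [425.7 262. ] [0.404 0.151 0.035]
    [407.2 329.2] [0.603 0.218 0.035]
```

View pics/topc.png

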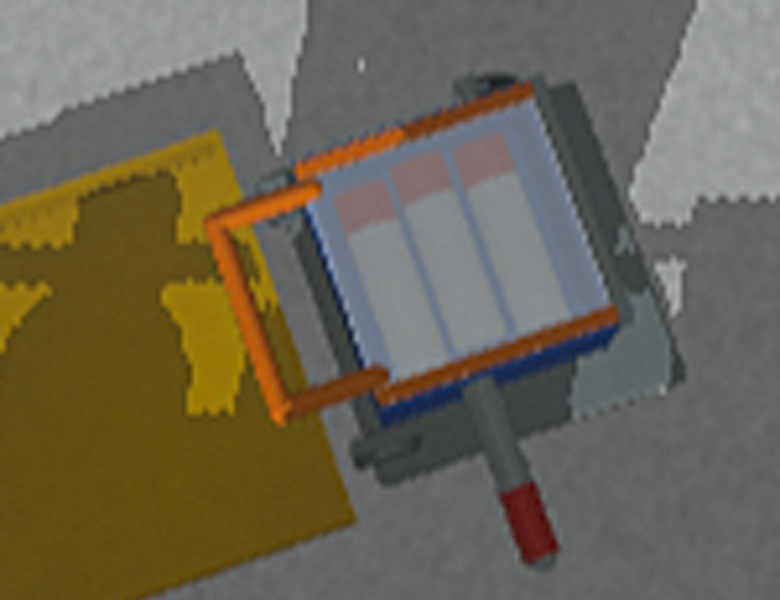

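The crop (scale 5.2, origin (250,195)) shows the lid shut. The orange bar runs from (218,222) to (281,412), the rear lid corners are at (535,90) and (615,318), and the push bar tip is at (538,558).

Run:
```python
from h import *
a=cam('top');b=cam('scene')
P=lambda u,v,z:ray(a,250+u/5.2,195+v/5.2,z)
e1,e2=P(218,222,.155),P(281,412,.155);r1,r2=P(535,90,.155),P(615,318,.155)
m=(e1+e2)/2;h=(r1+r2)/2;tip=P(538,558,.138)
print('bar',e1,e2,m,'rear',r1,r2,h,'tip',tip)
for d in(e1-e2,r1-r2,np.array([.182,.061])): print('yaw y',np.degrees(np.arctan2(d[1],d[0])))
d=h-m;print('x dir',np.degrees(np.arctan2(d[1],d[0])),np.linalg.norm(d[:2]))
yaw=np.radians(18.6);y=np.array([np.cos(yaw),np.sin(yaw)]);x=np.array([y[1],-y[0]])
tray=np.array([[.578,.213],[.634,.049],[.452,-.012],[.399,.148]]).mean(0)
print('origin est from bar',m[:2]+.09*x,'hinge',h[:2]-.052*x,'tip',tip[:2]-x*(-.01)+y*(.055+.075),'tray',tray+x*(.075+.085))
s=ctrl.get_state();
from scipy.spatial.transform import Rotation as R
print(R.from_quat(s['tcp_rot']).as_matrix().round(3))
for n,c in(('top',a),('scene',b)): print(n,[np.round(proj(c,p),1) for p in(m,h,tip)])
for u,v in((163,297),(130,242)): print(ray(a,u,v,.115))
print(ray(a,522,190,.13))
```

```text
bar [0.56882391 0.03989113 0.155     ] [0.49016656 0.01481454 0.155     ] [0.52949524 0.02735283 0.155     ] rear [ 0.6217994 -0.0917045  0.155    ] [ 0.52622827 -0.12170284  0.155     ] [ 0.57401383 -0.10670367  0.155     ] tip [ 0.43038664 -0.08866022  0.138     ]
yaw y 17.682693484502664
yaw y 17.426289884943127
yaw y 18.529340466543196
x dir -71.62927647348478 0.14125527080119146
origin est from bar [ 0.55820157 -0.05794632] hinge [ 0.55742795 -0.05741971] tip [ 0.55678613 -0.05667319] tray [ 0.56678349 -0.05214295]
[[ 0.337 -0.941 -0.   ]
 [-0.941 -0.337  0.001]
 [-0.001 -0.    -1.   ]]
top [array([297.9, 255.8]), array([360.5, 234.1]), array([353.5, 302.3])]
scene [array([355.1, 227.2]), array([294. , 212.6]), array([339.2, 193.3])]
[0.4493441  0.32536132 0.115     ]
[0.57243674 0.40373434 0.115     ]
[ 0.67042288 -0.4666914   0.13      ]
```

>>> step_arm(gripper=[0.25,0.25,0.25,0.25,0.25,0.25,0.25,0.25,0.25,0.25,0.25,0.25,0.25,0.25,0.25,0.25,0.25,0.25], linear=[[0,0,-0.05],[-0.03,-0.03,-0.1],[-0.52,-0.508,-0.1],[-0.52,-0.508,-0.1],[-0.52,-0.508,-0.1],[-0.52,-0.508,-0.1],[-0.52,-0.508,-0.1],[-0.52,-0.508,-0.1],[-0.52,-0.508,-0.1],[-0.52,-0.508,-0.1],[-0.52,-0.508,-0.1],[-0.52,-0.508,-0.1],[-0.52,-0.508,-0.1],[-0.52,-0.508,-0.1],[-0.52,-0.508,-0.1],[-0.52,-0.508,-0.1],[-0.52,-0.508,-0.1],[-0.52,-0.508,-0.1]], delta_rot=[[0,0,0],[0,0,1.5],[0,0,1.5],[0,0,1.5],[0,0,1.5],[0,0,1.5],[0,0,1.5],[0,0,1.5],[0,0,1.5],[0,0,1.5],[0,0,1.5],[0,0,1.5],[0,0,1.5],[0,0,1.5],[0,0,1.5],[0,0,1.5],[0,0,1.5],[0,0,1.5]], grip_force=30)

```text
time: 2.55
eef_pos: [0.5304, 0.0244, 0.3016]
tcp_rot: [0.81, -0.587, 0.0, -0.0]
contact_force: [0.9, -0.1, -0.0]
opening: 0.378
```

Run:
```python
from h import *
from scipy.spatial.transform import Rotation as R
c=cam('wrist','w1.png');s=ctrl.get_state();print(s['eef_pos'],R.from_quat(s['tcp_rot']).as_matrix().round(3).tolist())
for p in([.5295,.0275,.155],[.5688,.0399,.155],[.4902,.0148,.155],[.574,-.1067,.155]): print(np.round(proj(c,p),1))
h=cv2.cvtColor(c['frame'],cv2.COLOR_RGB2HSV);H,S,V=cv2.split(h)
m=((H>=5)&(H<=17)&(S>170)&(V>90)).astype(np.uint8)
N,L,st,ce=cv2.connectedComponentsWithStats(m);print([ (st[i].tolist(),ce[i].round(1)) for i in range(1,N) if st[i,4]>100])
```

```text
[0.53045035 0.02462748 0.30152805] [[0.311, -0.95, 0.0], [-0.95, -0.311, -0.0], [0.0, -0.0, -1.0]]
[315.  216.8]
[315.4 165.1]
[314.9 265.4]
[490.1 216.1]
[([361, 147, 133, 9, 871], array([425.5, 150.4])), ([306, 157, 177, 119, 3204], array([350.9, 228. ]))]
```

View pics/w1.png

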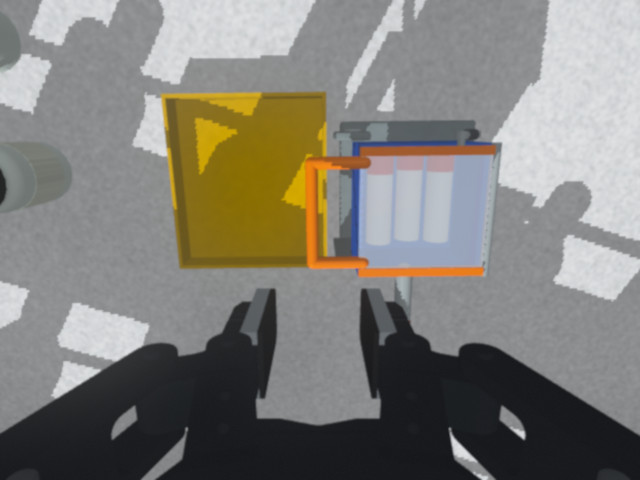

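The bar shows at column 312, rows 157–267, about 3 px from where I predicted it, and it is parallel to the pads. I'll correct by about 5 mm and descend.

>>> step_arm(gripper=[0.25,0.25,0.25,0.25,0.25,0.25,0.25], linear=[[-0.005,0,0.04],[-0.005,0,0.08],[-0.005,0,0.11],[-0.005,0,0.135],[-0.005,0,0.155],[-0.005,0,0.167],[-0.005,0,0.167]], delta_rot=[[0,0,0],[0,0,0],[0,0,0],[0,0,0],[0,0,0],[0,0,0],[0,0,0]])

```text
time: 3.48
eef_pos: [0.5285, 0.03, 0.1337]
tcp_rot: [0.81, -0.586, -0.001, 0.0]
contact_force: [0.4, 0.1, -0.2]
opening: 0.373
```

>>> step_arm(gripper=[0.5,0.7,1,1,1,1,1], linear=[[0,0,0],[0,0,0],[0,0,0],[0,0,0],[0,0,0],[0,0,0],[0,0,0]], delta_rot=[[0,0,0],[0,0,0],[0,0,0],[0,0,0],[0,0,0],[0,0,0],[0,0,0]], grip_force=30)

```text
time: 4.35
eef_pos: [0.529, 0.0301, 0.1344]
tcp_rot: [0.81, -0.586, -0.0, 0.0]
contact_force: [0.1, -0.3, -0.3]
opening: 0.003
```

The fingers closed on nothing, so I'll look at the grasp.

Run:
```python
from h import *
w=cam('wrist');s=cam('scene')
A=cv2.resize(w['frame'][120:420,120:520],(520,390));B=cv2.resize(s['frame'][150:290,260:400],(280*390//280,390))
im=np.hstack([A,B])[:, :800];print(im.shape)
cv2.imwrite('pics/g1.png',cv2.cvtColor(im,cv2.COLOR_RGB2BGR))
```

```text
(390, 800, 3)
```

View pics/g1.png

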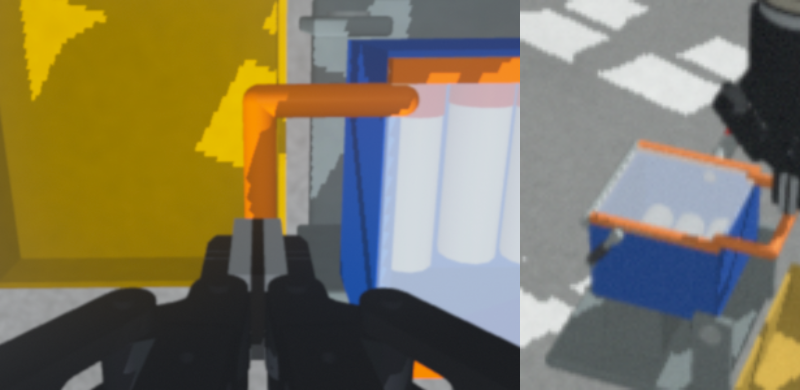

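The pads are shut and the bar is lined up with them, but the view doesn't show whether it lies above or below the tips. I'll triangulate the bar's far corner, at wrist (310,189) and scene (355,240).

Run:
```python
from h import *
w=cam('wrist');s=cam('scene');st=ctrl.get_state()
print(st['contact_force'],st['eef_pos'],st['opening'])
for z in(.13,.14,.15,.16): print(z,np.round(proj(w,[.568,.0425,z]),1),np.round(proj(s,[.568,.0425,z]),1))
# fingertip
for z in(.1344,.153): print('tip',np.round(proj(w,[*st['eef_pos'][:2],z]),1),np.round(proj(s,[*st['eef_pos'][:2],z]),1))
for c in(w,s):
    H,S,V=cv2.split(cv2.cvtColor(c['frame'],cv2.COLOR_RGB2HSV));m=((H>=5)&(H<=17)&(S>170)&(V>90))
    if c is w:
        for v in(195,205,220,240,260,280):
            u=np.nonzero(m[v,:340])[0];print(v,u.min() if len(u) else None,u.max() if len(u) else None)
V=np.array(w['view']);print('cam',-V[:3,:3].T@V[:3,3],w['fx'])
```

```text
[-0.20964115  0.10645129  0.97628664] [0.52895661 0.03007549 0.13440645] 0.002957867859112897
0.13 [321.  192.5] [349.6 248.3]
0.14 [321.2 196.1] [349.9 244.7]
0.15 [321.4 200.1] [350.1 241.1]
0.16 [321.6 204.6] [350.4 237.4]
tip [320.  283.3] [355.7 235. ]
tip [320.3 299.9] [356.2 228.4]
195 308 339
205 308 339
220 308 331
240 308 331
260 308 332
280 308 332
cam [0.59257968 0.05213995 0.30662092] 402.7890978927418
```

Run:
```python
from h import *
w=cam('wrist');s=cam('scene')
A=cv2.resize(w['frame'][240:360,260:380],(480,480),interpolation=cv2.INTER_CUBIC);B=cv2.resize(s['frame'][200:260,320:360],(320,480),interpolation=cv2.INTER_CUBIC)
cv2.imwrite('pics/g2.png',cv2.cvtColor(np.hstack([A,B]),cv2.COLOR_RGB2BGR))
```

```text
(no output)
```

View pics/g2.png

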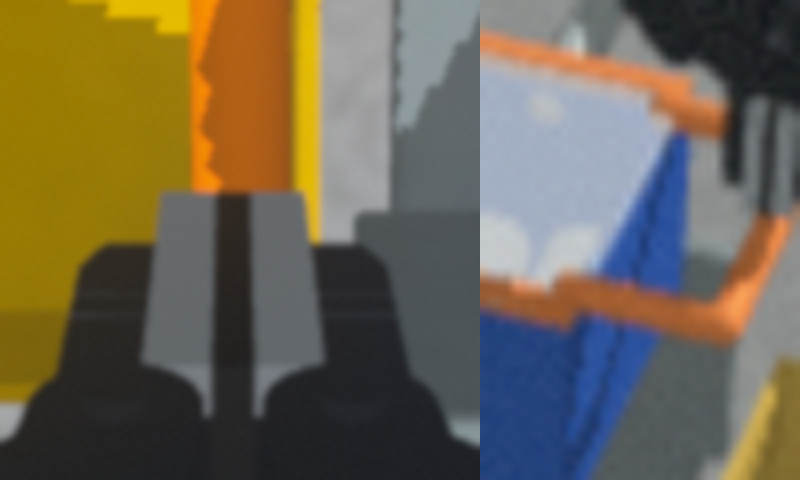

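In the scene view the shut tips end at about (356,226), which corresponds to z ≈ 0.158. That puts them just on top of the bar rather than around it. I'll reopen, go 22 mm lower and close again.

>>> step_arm(gripper=[0.25,0.25,0.25,0.25,0.25,0.25,0.25,0.25], linear=[[0,0,0],[0,0,0],[0,0,0],[0,0,0.005],[0,0,0.01],[0,0,0.016],[0,0,0.022],[0,0,0.022]], delta_rot=[[0,0,0],[0,0,0],[0,0,0],[0,0,0],[0,0,0],[0,0,0],[0,0,0],[0,0,0]])

```text
time: 5.65
eef_pos: [0.5284, 0.0301, 0.1115]
tcp_rot: [0.81, -0.586, -0.001, 0.0]
contact_force: [0.6, 0.3, 0.9]
opening: 0.372
```

>>> step_arm(gripper=[0.5,0.7,1,1,1,1,1], linear=[[0,0,0],[0,0,0],[0,0,0],[0,0,0],[0,0,0],[0,0,0],[0,0,0]], delta_rot=[[0,0,0],[0,0,0],[0,0,0],[0,0,0],[0,0,0],[0,0,0],[0,0,0]])

```text
time: 6.52
eef_pos: [0.5293, 0.0298, 0.1126]
tcp_rot: [0.81, -0.586, 0.001, -0.0]
contact_force: [1.8, -4.3, 0.9]
opening: 0.101
```

The bar is now gripped (opening 0.10). I'll carry it round the hinge.

>>> step_arm(gripper=[1,1,1,1,1,1,1,1,1,1,1,1], linear=[[0.0005,0,-0.009],[0.002,0,-0.02],[0.0045,0,-0.0325],[0.0085,0,-0.046],[0.014,0,-0.0595],[0.021,0,-0.0715],[0.029,0,-0.0835],[0.038,0,-0.0945],[0.0485,0,-0.104],[0.0595,0,-0.113],[0.0655,0,-0.117],[0.0655,0,-0.117]], delta_rot=[[0,0,0],[0,0,0],[0,0,0],[0,0,0],[0,0,0],[0,0,0],[0,0,0],[0,0,0],[0,0,0],[0,0,0],[0,0,0],[0,0,0]])

```text
time: 8.02
eef_pos: [0.5494, -0.0287, 0.2309]
tcp_rot: [0.81, -0.586, -0.002, -0.003]
contact_force: [1.1, 7.4, 0.7]
opening: 0.098
```

>>> step_arm(gripper=[1,1,1,1,1,1,1,1,1,1,1,1,1], linear=[[0.0125,0,-0.007],[0.025,0,-0.013],[0.0385,0,-0.0175],[0.0525,0,-0.0205],[0.0665,0,-0.022],[0.081,0,-0.0225],[0.095,0,-0.0215],[0.109,0,-0.019],[0.1225,0,-0.015],[0.136,0,-0.0095],[0.142,0,-0.0065],[0.142,0,-0.0065],[0.142,0,-0.0065]], delta_rot=[[0,0,0],[0,0,0],[0,0,0],[0,0,0],[0,0,0],[0,0,0],[0,0,0],[0,0,0],[0,0,0],[0,0,0],[0,0,0],[0,0,0],[0,0,0]])

```text
time: 9.65
eef_pos: [0.5959, -0.1669, 0.2378]
tcp_rot: [0.81, -0.586, 0.002, -0.002]
contact_force: [6.1, 0.2, 0.9]
opening: 0.097
```

The lid is past the detent. I'll release and lift straight up.

>>> step_arm(gripper=[0.5,0,0,0,0,0,0,0,0,0], linear=[[0,0,0],[0,0,0],[0,0,0],[0,0,0],[0,0,-0.01],[0,0,-0.03],[0,0,-0.06],[0,0,-0.09],[0,0,-0.12],[0,0,-0.12]], delta_rot=[[0,0,0],[0,0,0],[0,0,0],[0,0,0],[0,0,0],[0,0,0],[0,0,0],[0,0,0],[0,0,0],[0,0,0]])

```text
time: 10.9
eef_pos: [0.5951, -0.1676, 0.3614]
tcp_rot: [0.81, -0.586, 0.004, -0.001]
contact_force: [0.2, -0.5, 0.8]
opening: 0.499
```

Run:
```python
from h import *
s=cam('scene');a=cam('top')
A=cv2.resize(s['frame'][100:340,220:420],(400,480),interpolation=cv2.INTER_CUBIC);B=cv2.resize(a['frame'][160:352,260:420],(400,480),interpolation=cv2.INTER_CUBIC)
cv2.imwrite('pics/l1.png',cv2.cvtColor(np.hstack([A,B]),cv2.COLOR_RGB2BGR))
# bar prediction at 2.118 about the hinge, via stand model
O=np.array([.5575,-.0575]);x=np.array([.311,-.95]);y=-np.array([-.95,-.311])
for ph in(1.72,2.118):
  for e in(-.036,.036):
    q=O+x*(.052-.142*np.cos(ph))+y*e;p=[*q,.1505+.142*np.sin(ph)]
    print(ph,e,np.round(p,3),np.round(proj(s,p),1),np.round(proj(a,p),1))
```

```text
1.72 -0.036 [ 0.546 -0.138  0.291] [289.8 148.6] [382.7 235.9]
1.72 0.036 [ 0.614 -0.116  0.291] [275.2 165.5] [369.4 200.3]
2.118 -0.036 [ 0.562 -0.188  0.272] [267.4 151.9] [407.7 228.7]
2.118 0.036 [ 0.631 -0.166  0.272] [252.  168.6] [394.4 193.9]
```

View pics/l1.png

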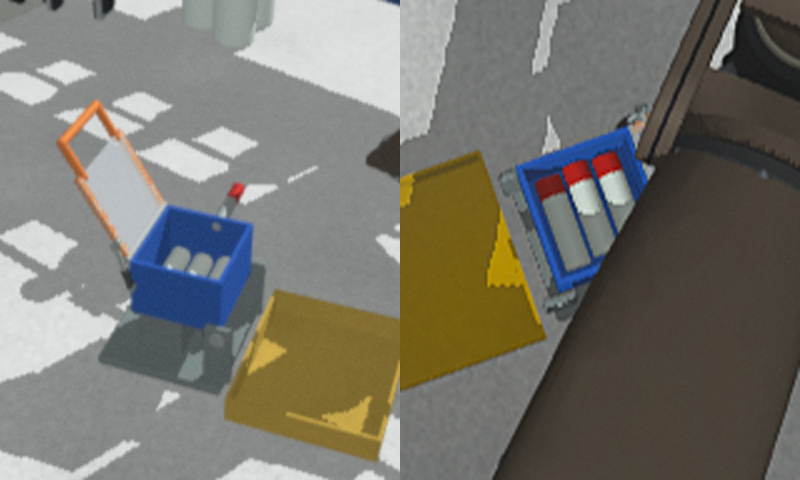

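In the scene view the orange bar ends are at (251,171) and (269,152). That matches the prediction for lid = 2.1, and the lid stays there by itself. All three tubes are still in the box. Next I'll shut the gripper, turn it 90° so the camera clears the lid, and go down behind the push bar.

>>> step_arm(gripper=[1,1,1,1,1,1,1,1,1,1,1,1,1], linear=[[-0.01,0.015,0],[-0.02,0.03,0],[-0.035,0.05,0],[-0.05,0.07,0],[-0.065,0.09,0],[-0.08,0.105,0],[-0.086,0.113,0],[-0.086,0.113,0],[-0.086,0.113,0],[-0.086,0.113,0],[-0.086,0.113,0],[-0.086,0.113,0],[-0.086,0.113,0]], delta_rot=[[0,0,-10],[0,0,-20],[0,0,-30],[0,0,-40],[0,0,-50],[0,0,-60],[0,0,-70],[0,0,-80],[0,0,-90],[0,0,-90],[0,0,-90],[0,0,-90],[0,0,-90]])

```text
time: 12.62
eef_pos: [0.4596, -0.1206, 0.3558]
tcp_rot: [0.987, 0.158, -0.0, -0.0]
contact_force: [-0.1, -0.3, 0.6]
opening: -0.001
```

Run:
```python
from h import *
from scipy.spatial.transform import Rotation as R
c=cam('wrist','w2.png');s=ctrl.get_state();print(s['qpos'].round(2),s['eef_pos'].round(4),R.from_quat(s['tcp_rot']).as_matrix().round(3).tolist())
O=np.array([.5575,-.0575]);x=np.array([.311,-.95]);y=np.array([.95,.311])
for yy in(-.055,-.105,-.13): print('bar',yy,np.round(proj(c,[*(O-.01*x+yy*y),.138]),1))
H,S,V=cv2.split(cv2.cvtColor(c['frame'],cv2.COLOR_RGB2HSV))
m=(((H<5)|(H>174))&(S>150)&(V>70)).astype(np.uint8);N,L,st,ce=cv2.connectedComponentsWithStats(m)
print([(st[i].tolist(),ce[i].round(1),ray(c,*ce[i],.138).round(4)) for i in range(1,N) if st[i,4]>60])
```

```text
[-0.47 -0.25  1.84  0.    1.55 -0.79] [ 0.4596 -0.1207  0.3559] [[0.95, 0.312, -0.0], [0.312, -0.95, 0.0], [-0.0, -0.0, -1.0]]
bar -0.055 [378.  161.2]
bar -0.105 [325.5 161.2]
bar -0.13 [299.3 161.1]
[([457, 128, 18, 22, 342], array([465.3, 138.4]), array([ 0.5727, -0.0198,  0.138 ])), ([301, 153, 30, 15, 432], array([315.3, 160.2]), array([ 0.4451, -0.0829,  0.138 ])), ([458, 155, 18, 21, 322], array([466.7, 165. ]), array([ 0.5838, -0.0421,  0.138 ])), ([454, 181, 18, 22, 325], array([462.6, 191.9]), array([ 0.5905, -0.067 ,  0.138 ]))]
```

View pics/w2.png

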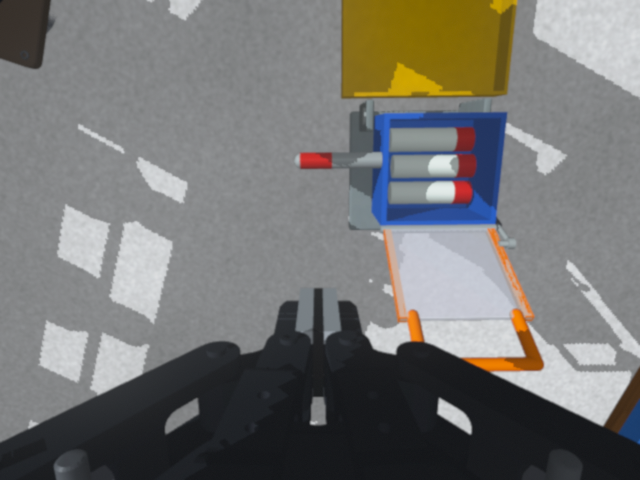

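The push bar is at row 160, columns 295–380, as predicted. The lid is fully back and the descent column is clear, so I'll go down behind the bar.

>>> step_arm(gripper=[1,1,1,1,1,1,1,1,1], linear=[[0,0,0.04],[0,0,0.08],[0,0,0.12],[0,0,0.16],[0,0,0.195],[0,0,0.225],[0,0,0.25],[0,0,0.268],[0,0,0.268]], delta_rot=[[0,0,0],[0,0,0],[0,0,0],[0,0,0],[0,0,0],[0,0,0],[0,0,0],[0,0,0],[0,0,0]])

```text
time: 13.8
eef_pos: [0.4584, -0.1201, 0.0864]
tcp_rot: [0.987, 0.158, -0.001, -0.001]
contact_force: [0.2, -0.3, 0.8]
opening: 0.001
```

>>> step_arm(gripper=[1,1,1,1,1,1,1,1,1,1,1,1,1,1,1,1], linear=[[0,-0.008,0],[0,-0.014,0],[0,-0.018,0],[0,-0.021,0],[0,-0.024,0],[0,-0.027,0],[0,-0.03,0],[0,-0.033,0],[0,-0.036,0],[0,-0.039,0],[0,-0.042,0],[0,-0.045,0],[0,-0.048,0],[0,-0.051,0],[0,-0.054,0],[0,-0.057,0]], delta_rot=[[0,0,0],[0,0,0],[0,0,0],[0,0,0],[0,0,0],[0,0,0],[0,0,0],[0,0,0],[0,0,0],[0,0,0],[0,0,0],[0,0,0],[0,0,0],[0,0,0],[0,0,0],[0,0,0]])

```text
time: 15.8
eef_pos: [0.4449, -0.069, 0.0907]
tcp_rot: [0.987, 0.158, 0.003, 0.003]
contact_force: [2.8, -5.2, 4.5]
opening: -0.001
```

The tool is in contact at about 6 N. I'll keep pushing past the balance point.

>>> step_arm(gripper=[1,1,1,1,1,1,1,1,1,1,1,1,1,1,1,1], linear=[[0,-0.003,0],[0,-0.006,0],[0,-0.009,0],[0,-0.012,0],[0,-0.015,0],[0,-0.018,0],[0,-0.022,0],[0,-0.026,0],[0,-0.03,0],[0,-0.034,0],[0,-0.038,0],[0,-0.042,0],[0,-0.046,0],[0,-0.05,0],[0,-0.054,0],[0,-0.054,0]], delta_rot=[[0,0,0],[0,0,0],[0,0,0],[0,0,0],[0,0,0],[0,0,0],[0,0,0],[0,0,0],[0,0,0],[0,0,0],[0,0,0],[0,0,0],[0,0,0],[0,0,0],[0,0,0],[0,0,0]])

```text
time: 17.8
eef_pos: [0.4252, -0.0146, 0.0883]
tcp_rot: [0.987, 0.158, 0.0, -0.0]
contact_force: [0.5, -0.5, 0.5]
opening: -0.005
```

Run:
```python
from h import *
s=cam('scene');a=cam('top')
A=cv2.resize(s['frame'][100:340,220:420],(400,480),interpolation=cv2.INTER_CUBIC);B=cv2.resize(a['frame'][160:352,220:380],(400,480),interpolation=cv2.INTER_CUBIC)
cv2.imwrite('pics/t1.png',cv2.cvtColor(np.hstack([A,B]),cv2.COLOR_RGB2BGR))
```

```text
(no output)
```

View pics/t1.png

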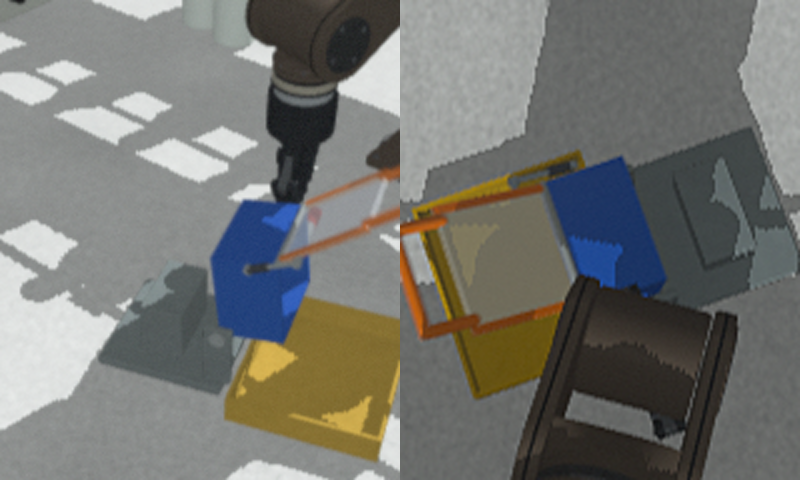

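The box is past balance and falling by itself, clear of the tool (force about 0), and the lid is still back. I'll back off to the rear, go up, and let it settle.

>>> step_arm(gripper=[1,1,1,1,1,1,1,1,1,1,1,1,1,1,1,1,1,1,1,1], linear=[[0,0.01,0],[0,0.02,0],[0,0.035,0],[0,0.05,-0.01],[0,0.07,-0.03],[0,0.09,-0.06],[0,0.12,-0.1],[0,0.15,-0.14],[0,0.19,-0.18],[0,0.23,-0.22],[0,0.28,-0.22],[0,0.33,-0.22],[0,0.38,-0.22],[0,0.38,-0.22],[0,0.38,-0.22],[0,0.38,-0.22],[0,0.38,-0.22],[0,0.38,-0.22],[0,0.38,-0.22],[0,0.38,-0.22]], delta_rot=[[0,0,0],[0,0,0],[0,0,0],[0,0,0],[0,0,0],[0,0,0],[0,0,0],[0,0,0],[0,0,0],[0,0,0],[0,0,0],[0,0,0],[0,0,0],[0,0,0],[0,0,0],[0,0,0],[0,0,0],[0,0,0],[0,0,0],[0,0,0]])

```text
time: 20.4
eef_pos: [0.5436, -0.376, 0.308]
tcp_rot: [0.987, 0.158, 0.0, 0.0]
contact_force: [-0.1, 0.4, -0.5]
opening: 0.003
```

Run:
```python
from h import *
s=cam('scene');a=cam('top')
A=cv2.resize(s['frame'][180:420,280:560],(448,384),interpolation=cv2.INTER_CUBIC);B=cv2.resize(a['frame'][180:340,220:366],(350,384),interpolation=cv2.INTER_CUBIC)
cv2.imwrite('pics/t2.png',cv2.cvtColor(np.hstack([A,B]),cv2.COLOR_RGB2BGR))
O=np.array([.5575,-.0575]);x=np.array([.311,-.95]);y=np.array([.95,.311])
def rot(px,pz,th): b=np.arctan2(pz,px)+th;r=np.hypot(px,pz);return r*np.cos(b),r*np.sin(b)
for th in(1.6,1.9):
  for n,px,pz,yy in(('tip',.042,.06,-.13),('lidbar',.104-.142*np.cos(2.118),.0725+.142*np.sin(2.118),.036)):
    u,w=rot(px,pz,th);p=[*(O+x*(u-.052)+y*yy),.078+w];print(th,n,np.round(proj(s,p),1),np.round(proj(a,p),1))
```

```text
1.6 tip [379.9 209.5] [307.7 318.2]
1.6 lidbar [435.7 219. ] [210.3 259. ]
1.9 tip [382.8 216.9] [304.1 319.6]
1.9 lidbar [451.3 251.2] [198.3 269.6]
```

View pics/t2.png

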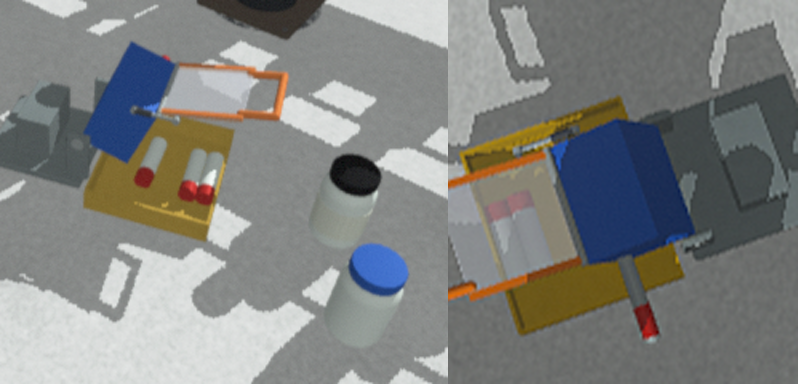

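All three tubes lie in the tray. The lid bar's corner is at scene (454,254) against a predicted (451,251) at 1.9, so the box is at its stop with the lid back. I'll wait a second and check that nothing moves.

```bash
cat > chk.py <<'E'
from h import *
s=cam('scene');a=cam('top');f=s['frame'];H,S,V=cv2.split(cv2.cvtColor(f,cv2.COLOR_RGB2HSV))
m=(((H<5)|(H>174))&(S>150)&(V>70)).astype(np.uint8);m[:,:330]=0;m[:200]=0;m[:,430:]=0
N,L,st,ce=cv2.connectedComponentsWithStats(m)
print([(st[i,4].item(),ce[i].round(1).tolist()) for i in range(1,N) if st[i,4]>15])
m=((H>=5)&(H<=17)&(S>170)&(V>90));m[:,:380]=0;m[:,470:]=0;v,u=np.nonzero(m);print('lid',u.mean().round(1),v.mean().round(1),u.max(),v.max())
g=cv2.imread('pics/scene0.png');print('jars diff',np.abs(g[270:400,470:540,::-1].astype(int)-f[270:400,470:540]).mean().round(2),'amber',np.abs(g[175:235,145:185,::-1].astype(int)-f[175:235,145:185]).mean().round(2))
E
python3 chk.py
```

```text
[(99, [369.7, 290.4]), (213, [402.3, 300.1])]
lid 432.2 252.4 457 308
jars diff 3.82 amber 6.97
```

>>> step_arm(gripper=[1,1,1,1,1,1,1,1,1,1], linear=[[0,0,0],[0,0,0],[0,0,0],[0,0,0],[0,0,0],[0,0,0],[0,0,0],[0,0,0],[0,0,0],[0,0,0]], delta_rot=[[0,0,0],[0,0,0],[0,0,0],[0,0,0],[0,0,0],[0,0,0],[0,0,0],[0,0,0],[0,0,0],[0,0,0]])

```text
time: 21.85
eef_pos: [0.5436, -0.3762, 0.3079]
tcp_rot: [0.987, 0.158, -0.0, 0.0]
contact_force: [0.2, 0.8, 0.4]
opening: -0.005
```

```bash
python3 chk.py
```

```text
[(98, [369.7, 290.4]), (212, [402.3, 300.1])]
lid 432.9 252.8 457 308
jars diff 3.83 amber 6.98
```

```bash
python3 -c "
from plant import ctrl
print(ctrl.sign_off())"
```

```text
the job is handed in; nothing more can be done
None
```

The lid is fully back, the box is tipped to its stop, and all three tubes are in the yellow tray. I handed the job in at about 22 s of the 61 s allowed.

- **Lid:** I carried the orange bar round the hinge to about 2.05 rad and let go. The picture then matched the 2.1 rad stop, with the lid holding itself open.
- **Tipping:** I then pushed the side bar past the balance point at about 6 N. The box went over by itself and the arm backed clear.
- **Final checks:** The lid bar was within about 3 px of where it should be with the box at 1.9 rad and the lid back. Pictures about 1.4 s apart showed the tubes and lid at rest, with nothing touching the robot.

**What disagreed:**
- **First grasp:** The first try closed on nothing. The real fingertips were about 24 mm higher than the reported tool height suggested, so I went 22 mm lower and it held.
- **Jars and bottle:** I checked these by comparing the scene picture with the first one. The jars changed little (mean 3.8). The amber bottle's patch changed a bit more (7.0), which I put down to the arm's shadow. The arm was never near the bottle, but I did not measure it separately.

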